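Set a sine plate to 20 degrees on a two-block stack

ROBOT

A 7-joint arm with a two-finger parallel gripper is mounted at the origin on a cart in front of the work surface, level with it; the furniture and walls round the work are solid. World frame = base frame: x ahead of the robot, y to its left, z up, the work surface at z = 0. Lengths are in m, angles in rad, forces in N, time in s.
With the tool pointing down it reaches from about 0.425 to 0.975 m from the base axis. Payload 16.7 kg.
Tool frame: the origin (TCP) lies at the very end of the fingers, on their centre line; the grasp point (between the pads) lies 19 mm behind it; z points along the fingers, y is the line along which they close (so a half turn about z gives the same grasp; the last joint's range is limited). The gripper opens to 85 mm and grips with 20 to 120 N. Pads are 22 mm wide; open, the fingers measure 114 mm over their backs; the gripper's body (76 mm by 85 mm) begins 54 mm behind the grasp point. The pads swing forward as they close: fully open they stand 13 mm farther back than shut.
Start: joints at [-1.359, 0.426, 0.074, 1.606, -0.034, 1.111, -0.067], TCP at [0.239, 0.631, 0.231] pointing down, gripper open.
Joint ranges: [-2.85, 2.85], [-0.5, 2.14], [-1.23, 1.37], [0.21, 2.46], [-1.02, 4.16], [0.16, 2.05], [-2.73, 2.73]. Speed limits (rad/s): [1.89, 1.89, 2.39, 2.39, 3.01, 3.01, 3.01].

INTERFACE

Orientations are given as [roll, pitch, yaw] about the fixed x, y, z axes, in that order (R = Rz(yaw) Ry(pitch) Rx(roll)).
In Python, from bench import * gives the robot as it stands.
- The arm moves only by the tool servo_tool, never from a script. Its argument "motion" is a list of rows, each a list of 7 numbers: the opening, from -1 (shut) to 1 (fully open), then the shift along the world's x, y, z in m, then the turn, a rotation vector about the world's x, y, z in units of 8 degrees (1.0 is 8 degrees). A call has 1 to 12 rows; each row shifts and turns the commanded pose from where the row before left it; what a row does not reach is not made up. A row lasts 1/10 s, in which the tool goes at most 50 mm and 8.59 degrees, less where a joint would pass 70% of its speed; a pose out of reach is approached as far as the arm can. A call with a gripper value outside its range is refused whole. The fingers move at their own pace and stop on an object; the grip force is fixed at half the most. Time passes only in rows, so rows that do not move let the fingers close. It gives the time, the measured TCP pose, the force, the opening and the grip force at its end, in the units of the state.
- observe(): the state, without advancing time (a new reading comes with each control period).
- read_camera(name): name is "scene" or "top"; returns (picture, depth): 480x640x3 uint8, red, green, blue; 480x640 float32, m along the optical axis (not along the pixel's ray), 0 where there is no reading.
- camera_info(name): a dict with "mtx" (3x3 intrinsics, pixels), "R" (3x3) and "t" (3): a world point X has camera coordinates R X + t. Camera axes: x right, y down, z forward; pixel columns grow to the right and rows downward; lengths in m; the calibration is good to about 2 mm. A picture is of the moment at which its call begins. camera_info takes no time and is no camera call.
- job_done(): hands the job in; it is judged then, once.
The state is a dict: "t": time; "joints": joint angles; "joint_vel": joint speeds; "tau": joint torques, N m; "position": TCP position; "ee_rot": TCP orientation; "ft_force": force on the tool from outside, world axes, zero at the start; "wrist_torque": the same for the moment, N m; "grip_width": finger opening in m; "finger_force": force on a finger pad.
Only numpy, scipy, OpenCV 4.12 (cv2) and the standard library are available. Lean on these libraries where they do the work, as an engineer would, in place of code of your own. Each camera call takes 0.05 s, during which the arm holds its last target. There are 200 camera calls.

TASK

Set the sine plate to 20 degrees: put the broad steel block squarely on the landing of its base, long side along the base, and then the narrow brass block centred on top of it and the same way round. Then swing the raised plate down gently, without letting it drop, until its roller rests on the stack. Leave the blue spare block, the jar and the tape roll where they are.

Things in the scene. Friction and masses are not known exactly. Their poses are not given: they have to be found in the camera images.
- sine_base: Fixed dark steel base of the sine plate, 230 x 110 x 18 mm, on the bench. Origin: centre of its underside; x along its length from the open end (robot side) to the hinge, y across, z up. Hinge axis along y at x = +85, z = 28 mm. The hinged aluminium plate, 180 x 84 x 13 mm, bears under its free end a roller, 20 mm diameter, 80 mm long, axis 158 mm from the hinge axis.
- landing (a point): Centre of the bright flat landing with a scribed frame (72 x 56 mm) on top of the base, 18 mm above the bench, where the stack belongs: x = -63.5 mm, y = 0 in the base's frame, straight under the roller when the plate is at 20 degrees. Axes as the base's; no rim.
- sine_plate (a joint): Angle of the hinged plate in rad: 0 level, 1.57 straight up, limit 1.8; starts at 1.3 to 1.5. A stack of height h under the roller sets asin(h/158 mm). Plate 0.5 kg; hinge friction 0.2 N m holds it where it is left above about 1.15 rad; lower down it falls by its own weight, so guide it down.
- bar_left (a point): Grip point on the left (base +y) stub of the 10 mm steel cross bar (along base y) at the plate's free end, 70 mm from the mid-line; bare stub from 42 to 94 mm, then a 15 mm end cap. In the base's frame at plate angle q: x = 0.085 - 0.168 cos q + 0.0115 sin q, y = 0.070, z = 0.028 + 0.168 sin q + 0.0115 cos q (m). Its axes turn with the plate.
- bar_right (a point): The same grip point on the right (base -y) stub of the cross bar: y = -0.070 in the base's frame, x and z as for the left.
- block_broad: Broad setting block, bright steel, 66 (x) x 50 (y) x 32 (z) mm, about 0.45 kg, loose on the bench. Origin: centre of its underside; z up.
- block_narrow: Narrow setting block, brass, 40 (x) x 30 (y) x 22 (z) mm, about 0.2 kg, loose on the bench. Origin: centre of its underside; z up.
- block_spare: Spare setting block, painted blue, 52 (x) x 36 (y) x 14 (z) mm, not needed. Origin: centre of its underside.
- flux_jar: Bystander: amber jar with a white cap, 44 mm diameter, 47 mm tall. Origin: centre of its underside.
- tape_roll: Bystander: roll of amber tape, 60 mm diameter, 12 mm tall, lying flat. Origin: centre of its underside.
Things that resemble listed ones, but are neither listed nor needed, are in the scene too. There is more than one size of the block_narrow; the one meant has the size given above. Leave any red look-alike of the block_broad alone.

How it is judged:
On the way, in this order (a step that is already met when the one before it is completed fails the run):
1. the broad block lies squarely on the landing, released (x of block_broad in the frame of landing between -0.009 and 0.009 m and y of block_broad in the frame of landing between -0.01 and 0.01 m and z of block_broad in the frame of landing between -0.003 and 0.003 m and angle between the x axis of block_broad and the x axis of sine_base, either way round below 0.15 rad and angle between block_broad's own z axis and vertical below 0.05 rad and contact force between block_broad and the fingers below 0.1 N and linear speed of block_broad below 0.02 m/s and angular speed of block_broad below 0.15 rad/s), for 0.2 s.
2. the narrow block lies centred on the broad one, released, the plate still raised (x of block_broad in the frame of landing between -0.009 and 0.009 m and y of block_broad in the frame of landing between -0.01 and 0.01 m and z of block_broad in the frame of landing between -0.003 and 0.003 m and angle between the x axis of block_broad and the x axis of sine_base, either way round below 0.15 rad and angle between each of block_broad, block_narrow's own z axis and vertical below 0.05 rad and x of block_narrow in the frame of block_broad between -0.01 and 0.01 m and y of block_narrow in the frame of block_broad between -0.008 and 0.008 m and z of block_narrow in the frame of block_broad between 0.029 and 0.035 m and angle between the x axis of block_narrow and the x axis of block_broad, either way round below 0.15 rad and contact force between block_narrow and the fingers below 0.1 N and value of joint sine_plate above 0.5 rad and linear speed of block_narrow below 0.02 m/s and angular speed of block_narrow below 0.15 rad/s), for 0.2 s.
At the end, for the whole second after the job is handed in: Broad block flat on the landing, within 9 mm (along), 10 mm (across) and 0.15 rad of centred; narrow block flat on it within 10 mm, 8 mm and 0.15 rad, and 14 mm along of the landing centre; roller resting on it, plate at 0.331 to 0.367 rad; all at rest (x of block_broad in the frame of landing between -0.009 and 0.009 m and y of block_broad in the frame of landing between -0.01 and 0.01 m and z of block_broad in the frame of landing between -0.003 and 0.003 m and angle between the x axis of block_broad and the x axis of sine_base, either way round below 0.15 rad and angle between each of block_broad, block_narrow's own z axis and vertical below 0.05 rad and x of block_narrow in the frame of block_broad between -0.01 and 0.01 m and y of block_narrow in the frame of block_broad between -0.008 and 0.008 m and z of block_narrow in the frame of block_broad between 0.029 and 0.035 m and angle between the x axis of block_narrow and the x axis of block_broad, either way round below 0.15 rad and x of block_narrow in the frame of landing between -0.014 and 0.014 m and value of joint sine_plate between 0.331 and 0.367 rad and velocity of joint sine_plate between -0.05 and 0.05 rad/s and contact force between sine_base and block_narrow above 0.2 N and linear speed of each of block_broad, block_narrow below 0.02 m/s and angular speed of each of block_broad, block_narrow below 0.15 rad/s); the robot touches nothing.
It fails at once if the plate is dropped: it swings down faster than 1.6 rad/s (velocity of joint sine_plate below -1.6 rad/s).
It fails at once if the spare block is moved by more than 25 mm (distance of block_spare from where it was at the start of the episode above 0.025 m).
It fails at once if the jar is moved by more than 25 mm (distance of flux_jar from where it was at the start of the episode above 0.025 m).
It fails at once if the tape roll is moved by more than 25 mm (distance of tape_roll from where it was at the start of the episode above 0.025 m).
It also fails if it takes over 72 s, if anything falls off the work surface, if the arm or the gripper's body presses on something with over 40 N, if the wrist force passes 120 N, or if a joint passes its speed limit or range.

## Working session

There is one attempt and no reset: what is moved stays moved. The work goes in short steps, Python scripts to look and compute and a tool call to move; the robot and the scene stay as the last step left them, time stands still between calls to the robot, and variables do not carry over. Pictures are saved under pics/ and viewed, at most 10 in all, crops included, and the job is handed in when it is done.

Besides the shell and the picture viewer there is one more tool, called by a JSON object that holds its "name" and its "arguments", one argument or row to a line. servo_tool: Moves the arm, as the interface text tells. Its arguments: {"type":"object","properties":{"motion":{"type":"array"}},"required":["motion"]}

```bash
mkdir -p pics; python3 - <<'E'
from bench import *
import cv2,numpy as np
for n in("scene","top"):
    p,d=read_camera(n); cv2.imwrite(f"pics/{n}0.png",p[:,:,::-1]); np.savez(f"{n}0.npz",p=p,d=d,**camera_info(n))
    c=camera_info(n); print(n,c['mtx'].round(1).tolist(),(-c['R'].T@c['t']).round(3),c['R'].round(2).tolist())
s=observe(); print({k:np.round(v,3).tolist() for k,v in s.items()})
E
```

```text
scene [[457.4, 0.0, 317.0], [0.0, 457.4, 247.1], [0.0, 0.0, 1.0]] [-0.012 -0.484  0.97 ] [[0.61, -0.8, -0.01], [-0.62, -0.46, -0.63], [0.5, 0.39, -0.78]]
top [[450.9, 0.0, 320.1], [0.0, 450.9, 237.2], [0.0, 0.0, 1.0]] [ 0.455 -0.036  1.098] [[-0.01, -1.0, 0.02], [-0.99, 0.01, -0.1], [0.1, -0.02, -0.99]]
{'t': 0.1, 'joints': [-1.359, 0.427, 0.074, 1.607, -0.034, 1.111, -0.067], 'joint_vel': [-0.001, -0.002, -0.0, -0.003, -0.0, 0.0, 0.0], 'tau': [0.009, -95.154, 3.772, -46.44, 0.02, 0.006, -0.0], 'position': [0.239, 0.631, 0.231], 'ee_rot': [-3.14, 0.0, 2.78], 'ft_force': [-0.751, -0.273, -0.491], 'wrist_torque': [-0.014, 0.028, -0.027], 'finger_force': 0.0, 'grip_width': 0.086}
```

View pics/top0.png

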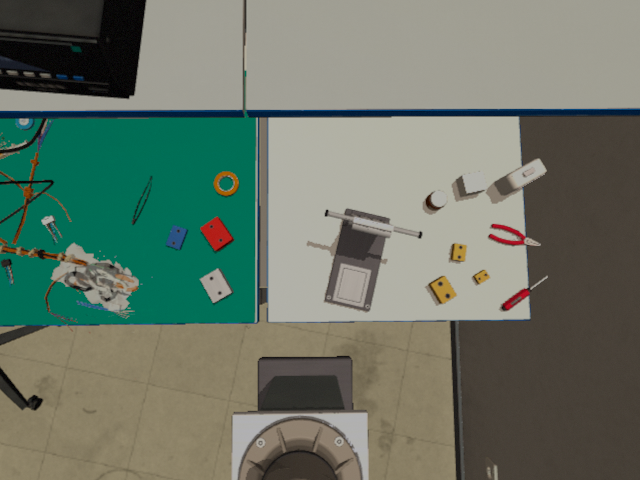

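View pics/scene0.png

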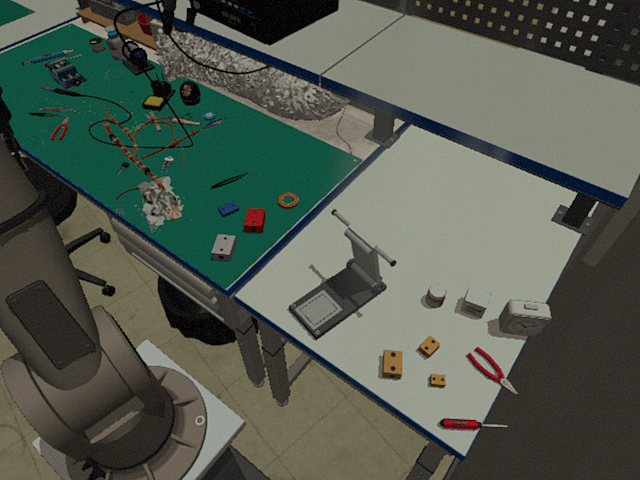

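The top view shows a steel block at (215,286), its red look-alike at (217,233), the blue spare at (176,237) and the tape at (226,183). The base's landing is at (352,285), the bar runs from (327,212) to (420,234), and the jar is at (436,200). There are three brass blocks: A (443,290), B (459,252) and C (482,277). I'll measure their sizes.

```bash
cat > h.py <<'E'
import numpy as np,cv2
from bench import camera_info
def cloud(d,c):
    v,u=np.mgrid[:d.shape[0],:d.shape[1]]
    r=np.stack([(u-c['mtx'][0,2])/c['mtx'][0,0],(v-c['mtx'][1,2])/c['mtx'][1,1],np.ones(d.shape)],-1)
    return (r*d[...,None]-c['t'])@c['R']
def onplane(uv,z,c):
    uv=np.atleast_2d(uv).astype(float)
    r=np.c_[uv,np.ones(len(uv))]@np.linalg.inv(c['mtx']).T@c['R']; o=-c['R'].T@c['t']
    return o+r*((z-o[2])/r[:,2])[:,None]
def rect(mask,z,c):
    """min-area rectangle of the largest blob, on the plane z: centre, sides, angle of long side"""
    cs,_=cv2.findContours(mask.astype(np.uint8),cv2.RETR_EXTERNAL,cv2.CHAIN_APPROX_NONE)
    k=max(cs,key=cv2.contourArea)[:,0]
    P=onplane(k,z,c)[:,:2]*1000
    (x,y),(w,h),a=cv2.minAreaRect(P.astype(np.float32))
    if w<h:w,h,a=h,w,a+90
    a=(a+90)%180-90
    return np.round([x,y,w,h,a],1)
E
python3 - <<'E'
from h import *
import numpy as np
boxes=dict(steel=(190,260,245,310),red=(195,212,240,255),blue=(160,220,192,255),A=(425,270,462,310),B=(446,238,472,268),C=(470,266,494,290),jar=(420,185,450,214),cube=(455,165,490,200),tape=(208,168,244,200))
D=np.load('top0.npz');c={k:D[k] for k in('mtx','R','t')};W=cloud(D['d'],c)
for n,(a,b,e,f) in boxes.items():
    z=np.where(D['d']>0,W[...,2],np.nan)[b:f,a:e]
    g=np.nanpercentile(z,15); top=np.nanpercentile(z[z>g+.008],80) 
    m=np.zeros(D['d'].shape,bool); m[b:f,a:e]=abs(z-top)<.005
    print(n,'ground',round(g*1e3,1),'top',round(top*1e3,1),m.sum(),rect(m,top,c))
# base region
z=W[...,2]
for (a,b,e,f) in[(320,200,400,315)]:
    m=np.zeros(z.shape,bool);m[b:f,a:e]=(z>.012)[b:f,a:e]&(z<.024)[b:f,a:e]&(D['p'].max(-1)<140)[b:f,a:e]
    print('base',m.sum(),rect(m,.018,c))
    g=np.zeros(z.shape,bool);g[255:312,325:385]=(D['p'].min(-1)>150)[255:312,325:385]&(abs(z-.018)<.006)[255:312,325:385]
    print('landing',g.sum(),rect(g,.018,c))
m=(z>.12)&(z<.3);m[:,:315]=0;m[:,430:]=0;m[:190]=0;m[260:]=0
print('plate',m.sum(),rect(m,.2,c),np.percentile(z[m],[5,50,95]))
I=cv2.resize(D['p'][180:320,400:540,::-1],None,fx=4,fy=4,interpolation=cv2.INTER_CUBIC)
J=cv2.resize(D['p'][190:325,310:440,::-1],None,fx=4,fy=4,interpolation=cv2.INTER_CUBIC)
cv2.imwrite('pics/brass.png',I);cv2.imwrite('pics/base.png',J)
E
```

```text
steel ground 1.4 top 34.8 575 [451.2 190.1  65.6  50.2  30. ]
red ground 1.6 top 34.7 567 [573.7 190.6  66.5  49.4  33.9]
blue ground 1.4 top 16.6 316 [567.6 289.8  51.7  36.4 -19.7]
A ground 0.2 top 33.3 393 [ 436.3 -344.9   54.6   41.1   29.6]
B ground 0.3 top 25.6 200 [ 525.3 -388.5   39.7   31.2  -10. ]
C ground 0.2 top 20.2 122 [ 466.3 -442.5   31.2   23.5  -58.1]
jar ground 0.2 top 49.8 217 [ 650.2 -337.    38.6   38.1   -2. ]
cube ground 0.8 top 53.1 414 [ 689.7 -422.    53.3   46.4  -78.4]
tape ground 1.6 top 14.9 297 [698.1 173.   58.4  57.   89.7]
base 2352 [ 494.  -140.2  194.4  109.6  -14. ]
landing 812 [ 450.4 -129.1   86.6   69.8  -13.6]
plate 894 [ 566.2 -158.   200.1   30.1   75.4] [0.1841354  0.1999327  0.20426663]
```

View pics/brass.png

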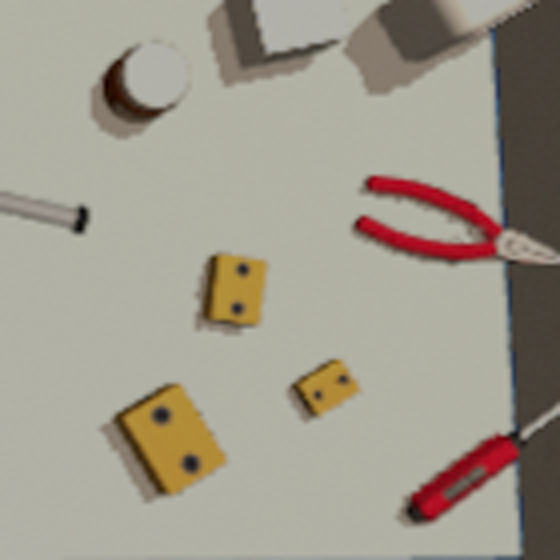

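View pics/base.png

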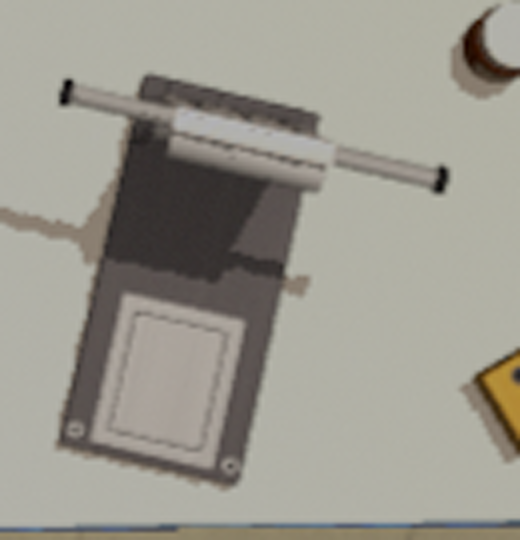

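The enlarged crop shows the three brass blocks. B (459,252) measures 39.7 x 31.2 x ~23 mm, so it's the 40x30x22 one. A at 54x41 is too big and C at 31x23 is too small. The steel block at (215,286) measures 65.6 x 50.2, and its twin is red. The landing centre is (450,-129) mm with base yaw -13.8°; the base's open end gives the same point within 1 mm.

{"name": "servo_tool", "arguments": {
  "motion": [
    [1, 0.018, -0.037, 0, 0, 0, -1.05],
    [1, 0.018, -0.037, 0, 0, 0, -1.05],
    [1, 0.018, -0.037, 0, 0, 0, -1.05],
    [1, 0.018, -0.037, 0, 0, 0, -1.05],
    [1, 0.018, -0.037, 0, 0, 0, -1.05],
    [1, 0.018, -0.037, 0, 0, 0, -1.05],
    [1, 0.018, -0.037, 0, 0, 0, -1.05],
    [1, 0.018, -0.037, 0, 0, 0, -1.05],
    [1, 0.018, -0.037, 0, 0, 0, -1.05],
    [1, 0.018, -0.037, 0, 0, 0, -1.05],
    [1, 0.018, -0.037, 0, 0, 0, -1.05],
    [1, 0.018, -0.037, 0, 0, 0, -1.05]
  ]
}}

```text
t: 1.3
position: [0.4552, 0.1856, 0.2313]
ee_rot: [-3.141, -0.0, 1.015]
ft_force: [-0.1, 1.0, -0.2]
grip_width: 0.0855
finger_force: 0.0
```

{"name": "servo_tool", "arguments": {
  "motion": [
    [1, -0.002, 0.0025, -0.03, 0, 0, -1.0],
    [1, -0.002, 0.002, -0.03, 0, 0, -1.0],
    [1, 0, 0, -0.03, 0, 0, -1.0],
    [1, 0, 0, -0.03, 0, 0, -0.52],
    [1, 0, 0, -0.03, 0, 0, 0],
    [1, 0, 0, -0.03, 0, 0, 0],
    [1, 0, 0, -0.025, 0, 0, 0],
    [1, 0, 0, -0.018, 0, 0, 0],
    [1, 0, 0, 0, 0, 0, 0],
    [-1, 0, 0, 0, 0, 0, 0],
    [-1, 0, 0, 0, 0, 0, 0],
    [-1, 0, 0, 0, 0, 0, 0]
  ]
}}

```text
t: 2.5
position: [0.4514, 0.1923, 0.0096]
ee_rot: [-3.141, -0.002, 0.529]
ft_force: [-3.3, -0.3, 14.8]
grip_width: 0.0487
finger_force: 59.5
```

{"name": "servo_tool", "arguments": {
  "motion": [
    [-1, 0, 0, 0, 0, 0, 0],
    [-1, 0, 0, 0, 0, 0, 0],
    [-1, 0, 0, 0, 0, 0, 0],
    [-1, 0, 0, 0, 0, 0, 0]
  ]
}}

```text
t: 2.9
position: [0.4514, 0.1923, 0.0096]
ee_rot: [-3.141, -0.002, 0.529]
ft_force: [-2.8, -0.9, 11.6]
grip_width: 0.0487
finger_force: 60.9
```

{"name": "servo_tool", "arguments": {
  "motion": [
    [-1, 0, 0, 0.03, 0, 0, 0],
    [-1, 0, 0, 0.04, 0, 0, 0],
    [-1, 0, -0.02, 0.03, 0, 0, -0.4],
    [-1, 0, -0.035, 0, 0, 0, -0.7],
    [-1, 0, -0.035, 0, 0, 0, -0.7],
    [-1, 0, -0.035, 0, 0, 0, -0.7],
    [-1, 0, -0.035, 0, 0, 0, -0.7],
    [-1, 0, -0.035, 0, 0, 0, -0.7],
    [-1, 0, -0.035, 0, 0, 0, -0.7],
    [-1, 0, -0.035, 0, 0, 0, -0.7],
    [-1, 0, -0.035, 0, 0, 0, -0.2],
    [-1, 0, -0.02, 0, 0, 0, 0]
  ]
}}

```text
t: 4.1
position: [0.4507, -0.1305, 0.109]
ee_rot: [-3.141, -0.001, -0.242]
ft_force: [1.0, 0.1, -3.0]
grip_width: 0.0488
finger_force: 65.9
```

{"name": "servo_tool", "arguments": {
  "motion": [
    [-1, 0, 0, 0, 0, 0, 0],
    [-1, 0, 0, 0, 0, 0, 0]
  ]
}}

```text
t: 4.3
position: [0.4508, -0.1282, 0.1086]
ee_rot: [-3.141, -0.0, -0.24]
ft_force: [-0.4, -0.8, -3.8]
grip_width: 0.0486
finger_force: 65.9
```

{"name": "servo_tool", "arguments": {
  "motion": [
    [-1, 0.001, -0.001, -0.03, 0, 0, 0],
    [-1, 0, 0, -0.025, 0, 0, 0],
    [-1, 0, 0, -0.015, 0, 0, 0],
    [-1, 0, 0, -0.006, 0, 0, 0],
    [-1, 0, 0, -0.003, 0, 0, 0],
    [-1, 0, 0, 0, 0, 0, 0],
    [-1, 0, 0, 0, 0, 0, 0]
  ]
}}

```text
t: 5.0
position: [0.4524, -0.1291, 0.03]
ee_rot: [-3.141, -0.001, -0.239]
ft_force: [1.0, 0.5, -4.0]
grip_width: 0.0488
finger_force: 65.8
```

{"name": "servo_tool", "arguments": {
  "motion": [
    [-1, 0, 0, -0.001, 0, 0, 0],
    [-1, 0, 0, -0.001, 0, 0, 0],
    [-1, 0, 0, -0.001, 0, 0, 0],
    [-1, 0, 0, 0, 0, 0, 0]
  ]
}}

```text
t: 5.4
position: [0.4523, -0.1291, 0.0275]
ee_rot: [-3.14, -0.001, -0.239]
ft_force: [-10.9, 5.8, 42.4]
grip_width: 0.0488
finger_force: 71.4
```

Touched down. I'll release, rise and go toward the narrow block, staying clear of it.

{"name": "servo_tool", "arguments": {
  "motion": [
    [-1, 0, 0, 0.001, 0, 0, 0],
    [0, 0, 0, 0, 0, 0, 0],
    [1, 0, 0, 0, 0, 0, 0],
    [1, 0, 0, 0, 0, 0, 0],
    [1, 0, 0, 0, 0, 0, 0],
    [1, 0, 0, 0.02, 0, 0, 0],
    [1, 0, 0, 0.04, 0, 0, 0],
    [1, 0, 0, 0.04, 0, 0, 0],
    [1, 0, 0, 0.02, 0, 0, 0],
    [1, 0.01, -0.03, 0, 0, 0, 0.08],
    [1, 0.01, -0.04, 0, 0, 0, 0.08],
    [1, 0.01, -0.04, 0, 0, 0, 0.08]
  ]
}}

```text
t: 6.6
position: [0.4827, -0.2396, 0.1474]
ee_rot: [-3.141, -0.001, -0.202]
ft_force: [0.9, 1.3, 0.0]
grip_width: 0.0856
finger_force: 0.0
```

{"name": "servo_tool", "arguments": {
  "motion": [
    [1, 0.01, -0.04, 0, 0, 0, 0.08],
    [1, 0.01, -0.04, 0, 0, 0, 0.08],
    [1, 0.01, -0.035, 0, 0, 0, 0.05],
    [1, 0.01, -0.034, 0, 0, 0, 0],
    [1, 0, 0, 0, 0, 0, 0],
    [1, 0, 0, 0, 0, 0, 0]
  ]
}}

```text
t: 7.2
position: [0.5213, -0.389, 0.1467]
ee_rot: [3.141, 0.001, -0.178]
ft_force: [0.2, -0.2, -0.1]
grip_width: 0.0856
finger_force: 0.0
```

```bash
python3 - <<'E'
from h import *
from bench import *
p,d=read_camera('top');c=camera_info('top');z=cloud(d,c)[...,2]
m=np.zeros(d.shape,bool);m[240:330,310:400]=abs(z-.0525)[240:330,310:400]<.005
print('steel',m.sum(),rect(m,.0525,c))
s=observe();print(s['position'],s['ee_rot'])
cv2.imwrite('pics/top1.png',p[180:330,300:500,::-1].repeat(3,0).repeat(3,1))
E
```

```text
steel 607 [ 453.4 -132.7   65.7   50.   -13.7]
[ 0.52151625 -0.387998    0.14682849] [-3.14120593e+00  8.81721861e-04 -1.76586442e-01]
```

View pics/top1.png

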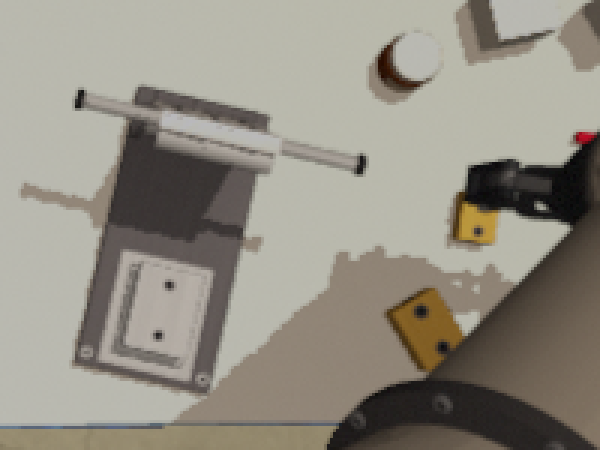

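The broad block is on the landing, off by about +3.8 mm along and -2.8 mm across, with yaw right. That's within limits. Next is the narrow block, right under the gripper.

{"name": "servo_tool", "arguments": {
  "motion": [
    [1, 0.002, 0.0015, -0.03, 0, 0, 0],
    [1, 0.002, 0.001, -0.03, 0, 0, 0],
    [1, 0, 0, -0.03, 0, 0, 0],
    [1, 0, 0, -0.025, 0, 0, 0],
    [1, 0, 0, -0.015, 0, 0, 0],
    [1, 0, 0, -0.01, 0, 0, 0],
    [1, 0, 0, 0, 0, 0, 0],
    [-1, 0, 0, 0, 0, 0, 0],
    [-1, 0, 0, 0, 0, 0, 0],
    [-1, 0, 0, 0, 0, 0, 0],
    [-1, 0, 0, 0, 0, 0, 0],
    [-1, 0, 0, 0, 0, 0, 0]
  ]
}}

```text
t: 8.45
position: [0.5263, -0.386, 0.0082]
ee_rot: [-3.142, -0.001, -0.176]
ft_force: [-0.8, 1.8, 10.5]
grip_width: 0.0285
finger_force: 59.7
```

{"name": "servo_tool", "arguments": {
  "motion": [
    [-1, 0, 0, 0, 0, 0, 0],
    [-1, 0, 0, 0, 0, 0, 0],
    [-1, 0, 0, 0, 0, 0, 0]
  ]
}}

```text
t: 8.75
position: [0.5263, -0.3859, 0.0082]
ee_rot: [-3.141, -0.001, -0.176]
ft_force: [-1.8, 2.0, 9.5]
grip_width: 0.0287
finger_force: 59.7
```

{"name": "servo_tool", "arguments": {
  "motion": [
    [-1, 0, 0, 0.04, 0, 0, 0],
    [-1, 0, 0, 0.045, 0, 0, 0],
    [-1, -0.004, 0.015, 0.045, 0, 0, 0],
    [-1, -0.009, 0.03, 0.01, 0, 0, -0.1],
    [-1, -0.009, 0.03, 0, 0, 0, -0.1],
    [-1, -0.009, 0.03, 0, 0, 0, -0.1],
    [-1, -0.009, 0.03, 0, 0, 0, -0.15],
    [-1, -0.009, 0.03, 0, 0, 0, 0],
    [-1, -0.009, 0.03, 0, 0, 0, 0],
    [-1, -0.009, 0.03, 0, 0, 0, 0],
    [-1, -0.006, 0.03, 0, 0, 0, 0],
    [-1, 0, 0, 0, 0, 0, 0]
  ]
}}

```text
t: 9.95
position: [0.4522, -0.1269, 0.147]
ee_rot: [-3.14, 0.001, -0.235]
ft_force: [0.1, -0.2, -2.7]
grip_width: 0.0284
finger_force: 60.8
```

{"name": "servo_tool", "arguments": {
  "motion": [
    [-1, 0, 0, -0.02, 0, 0, 0],
    [-1, 0, 0, -0.02, 0, 0, 0],
    [-1, 0, 0, 0, 0, 0, 0],
    [-1, 0, 0, 0, 0, 0, 0]
  ]
}}

```text
t: 10.35
position: [0.4528, -0.1315, 0.1077]
ee_rot: [3.141, 0.0, -0.24]
ft_force: [0.2, 0.0, -2.0]
grip_width: 0.0283
finger_force: 60.8
```

Need +2 mm in y, and down 48 mm.

{"name": "servo_tool", "arguments": {
  "motion": [
    [-1, 0, 0.002, -0.02, 0, 0, 0],
    [-1, 0, 0, -0.015, 0, 0, 0],
    [-1, 0, 0, -0.008, 0, 0, 0],
    [-1, 0, 0, -0.003, 0, 0, 0],
    [-1, 0, 0, 0, 0, 0, 0],
    [-1, 0, 0, -0.001, 0, 0, 0],
    [-1, 0, 0, -0.001, 0, 0, 0],
    [-1, 0, 0, 0, 0, 0, 0]
  ]
}}

```text
t: 11.15
position: [0.4531, -0.1287, 0.0595]
ee_rot: [-3.141, -0.0, -0.239]
ft_force: [-0.1, 0.4, -1.7]
grip_width: 0.0281
finger_force: 60.9
```

{"name": "servo_tool", "arguments": {
  "motion": [
    [-1, 0, 0, -0.001, 0, 0, 0],
    [-1, 0, 0, -0.001, 0, 0, 0],
    [-1, 0, 0, 0, 0, 0, 0]
  ]
}}

```text
t: 11.45
position: [0.4531, -0.1287, 0.0581]
ee_rot: [-3.14, -0.0, -0.239]
ft_force: [-7.6, 3.8, 28.4]
grip_width: 0.0284
finger_force: 64.6
```

{"name": "servo_tool", "arguments": {
  "motion": [
    [-1, 0, 0, 0.001, 0, 0, 0],
    [0, 0, 0, 0, 0, 0, 0],
    [1, 0, 0, 0, 0, 0, 0],
    [1, 0, 0, 0, 0, 0, 0],
    [1, 0, 0, 0, 0, 0, 0],
    [1, 0, 0, 0.02, 0, 0, 0],
    [1, 0, 0, 0.04, 0, 0, 0],
    [1, 0, 0, 0.04, 0, 0, 0],
    [1, 0, -0.03, 0.03, 0, 0, 0],
    [1, 0, -0.04, 0.02, 0, 0, 0],
    [1, 0, -0.04, 0, 0, 0, 0],
    [1, 0, -0.04, 0, 0, 0, 0]
  ]
}}

```text
t: 12.65
position: [0.4534, -0.2798, 0.209]
ee_rot: [-3.141, -0.002, -0.237]
ft_force: [0.7, 0.6, 0.5]
grip_width: 0.0851
finger_force: 0.0
```

```bash
python3 - <<'E'
from h import *
from bench import *
p,d=read_camera('top');c=camera_info('top');W=cloud(d,c);z=W[...,2]
B=np.zeros(d.shape,bool);B[240:330,310:400]=1
m=B&(abs(z-.0525)<.005);print('steel',m.sum(),rect(m,.0525,c))
m=B&(abs(z-.0745)<.005);print('brass',m.sum(),rect(m,.0745,c))
# bar: dark end caps, highest things
B[:]=0;B[195:245,315:430]=1
m=B&(z>.15)&(z<.25);P=W[m];print(m.sum(),P.min(0),P.max(0))
b=np.array([.512,-.1442]);a=-.241;e=np.array([[np.cos(a),np.sin(a)],[-np.sin(a),np.cos(a)]])
L=(P[:,:2]-b)@e.T
for lo,hi in((-.11,-.094),(-.09,-.05),(-.04,.04),(.05,.09),(.094,.11)):
    k=(L[:,1]>lo)&(L[:,1]<hi); print(lo,k.sum(),np.median(L[k],0).round(4),np.percentile(P[k,2],[20,50,90]).round(4))
p2,d2=read_camera('scene');np.savez('s1.npz',p=p2,d=d2)
cv2.imwrite('pics/s1.png',p2[180:400,250:480,::-1].repeat(2,0).repeat(2,1))
s=observe();print(s['position'],s['joints'].__repr__())
E
```

```text
steel 369 [ 453.4 -132.7   65.6   50.   -13.7]
brass 233 [ 452.4 -131.8   39.4   30.1  -14.5]
879 [ 0.54281204 -0.25649978  0.15165298] [ 0.60088769 -0.06199159  0.20707677]
-0.11 24 [ 0.0616 -0.0966] [0.2005 0.203  0.2054]
-0.09 100 [ 0.0618 -0.0701] [0.1992 0.2009 0.2039]
-0.04 568 [0.0559 0.    ] [0.1918 0.1959 0.2036]
0.05 98 [0.0617 0.0697] [0.1989 0.2004 0.202 ]
0.094 21 [0.0607 0.0966] [0.2008 0.2027 0.2049]
[ 0.4515127 -0.284247   0.2088149] array([-0.366941  ,  0.33457864,  0.99599143,  1.98744662, -0.33358443,
        0.99154407, -1.02681997])
```

View pics/s1.png

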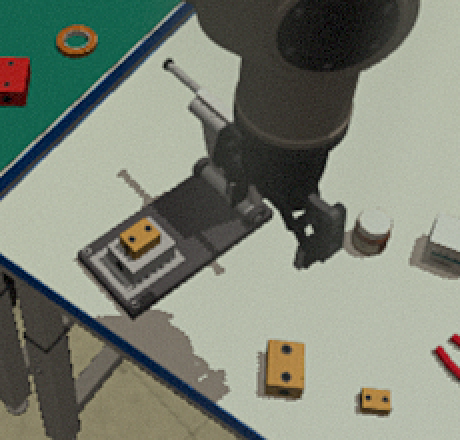

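The picture shows the brass block at crop (140,238), square on the steel block. The offsets measured from the top view are about 1 mm. The plate is at q≈1.36, with bar x and z agreeing. I'll grip the right stub with the tool pointing down and the fingers closing along base x.

{"name": "servo_tool", "arguments": {
  "motion": [
    [1, 0, 0, 0.035, 0, 0, 1.0],
    [1, 0, 0, 0.035, 0, 0, 1.0],
    [1, 0.01, 0.006, 0.01, 0, 0, 1.05],
    [1, 0.01, 0.006, 0, 0, 0, 1.05],
    [1, 0.01, 0.006, 0, 0, 0, 1.05],
    [1, 0.01, 0.006, 0, 0, 0, 1.05],
    [1, 0.01, 0.006, 0, 0, 0, 1.05],
    [1, 0.01, 0.006, 0, 0, 0, 1.05],
    [1, 0.01, 0.006, 0, 0, 0, 1.05],
    [1, 0.01, 0.006, 0, 0, 0, 1.05],
    [1, 0.01, 0.006, 0, 0, 0, 0.85],
    [1, 0.012, 0.006, 0, 0, 0, 0]
  ]
}}

```text
t: 13.95
position: [0.5552, -0.2184, 0.2882]
ee_rot: [-3.141, -0.0, 1.334]
ft_force: [-0.1, -1.1, -0.9]
grip_width: 0.0853
finger_force: 0.0
```

{"name": "servo_tool", "arguments": {
  "motion": [
    [1, 0, 0, 0, 0, 0, 0],
    [1, 0, 0, 0, 0, 0, 0]
  ]
}}

```text
t: 14.15
position: [0.5547, -0.2188, 0.288]
ee_rot: [-3.141, 0.0, 1.329]
ft_force: [0.8, 0.4, -0.6]
grip_width: 0.0854
finger_force: 0.0
```

{"name": "servo_tool", "arguments": {
  "motion": [
    [1, 0, -0.005, -0.03, 0, 0, 0],
    [1, 0, 0, -0.03, 0, 0, 0],
    [1, 0, 0, -0.025, 0, 0, 0],
    [1, 0, 0, -0.018, 0, 0, 0],
    [1, 0, 0, -0.01, 0, 0, 0],
    [1, 0, 0, 0, 0, 0, 0],
    [0, 0, 0, 0, 0, 0, 0],
    [-0.5, 0, 0, 0, 0, 0, 0],
    [-1, 0, 0, 0, 0, 0, 0],
    [-1, 0, 0, 0, 0, 0, 0],
    [-1, 0, 0, 0, 0, 0, 0],
    [-1, 0, 0, 0, 0, 0, 0]
  ]
}}

```text
t: 15.35
position: [0.5551, -0.2237, 0.1757]
ee_rot: [3.141, -0.0, 1.332]
ft_force: [-1.7, 0.2, 5.0]
grip_width: 0.0077
finger_force: 58.5
```

{"name": "servo_tool", "arguments": {
  "motion": [
    [-1, 0, 0, 0, 0, 0, 0],
    [-1, 0, 0, 0, 0, 0, 0],
    [-1, 0, 0, 0, 0, 0, 0]
  ]
}}

```text
t: 15.65
position: [0.5551, -0.2238, 0.1757]
ee_rot: [3.141, -0.0, 1.332]
ft_force: [-1.8, 1.4, 6.1]
grip_width: 0.0083
finger_force: 58.5
```

```bash
python3 - <<'E'
import numpy as np
# arc waypoints (base x,z of the bar) -> world shifts; q from 1.364 to 0.37
e=np.array([np.cos(.241),-np.sin(.241)])
f=lambda q:np.array([.085-.168*np.cos(q)+.0115*np.sin(q),.028+.168*np.sin(q)+.0115*np.cos(q)])
Q=np.linspace(1.364,.36,26);P=np.array([f(q) for q in Q])
for q,a,b in zip(Q[1:],P[:-1],P[1:]):
    d=b-a;print(round(q,3),(np.r_[d[0]*e,d[1]]*1e3).round(1))
E
```

```text
1.324 [-6.5  1.6 -1.1]
1.284 [-6.4  1.6 -1.3]
1.244 [-6.4  1.6 -1.6]
1.203 [-6.3  1.6 -1.9]
1.163 [-6.2  1.5 -2.1]
1.123 [-6.1  1.5 -2.4]
1.083 [-6.   1.5 -2.6]
1.043 [-5.9  1.5 -2.9]
1.003 [-5.8  1.4 -3.1]
0.962 [-5.7  1.4 -3.4]
0.922 [-5.6  1.4 -3.6]
0.882 [-5.4  1.3 -3.8]
0.842 [-5.3  1.3 -4. ]
0.802 [-5.1  1.3 -4.3]
0.762 [-4.9  1.2 -4.5]
0.721 [-4.8  1.2 -4.7]
0.681 [-4.6  1.1 -4.9]
0.641 [-4.4  1.1 -5. ]
0.601 [-4.2  1.  -5.2]
0.561 [-4.   1.  -5.4]
0.521 [-3.8  0.9 -5.5]
0.48 [-3.5  0.9 -5.7]
0.44 [-3.3  0.8 -5.8]
0.4 [-3.1  0.8 -6. ]
0.36 [-2.8  0.7 -6.1]
```

{"name": "servo_tool", "arguments": {
  "motion": [
    [-1, -0.0065, 0.0016, -0.0011, 0, 0, 0],
    [-1, -0.0064, 0.0016, -0.0013, 0, 0, 0],
    [-1, -0.0064, 0.0016, -0.0016, 0, 0, 0],
    [-1, -0.0063, 0.0016, -0.0019, 0, 0, 0],
    [-1, 0, 0, 0, 0, 0, 0]
  ]
}}

```text
t: 16.15
position: [0.5284, -0.2172, 0.1692]
ee_rot: [-3.141, -0.0, 1.331]
ft_force: [-1.3, -1.0, -0.4]
grip_width: 0.008
finger_force: 60.8
```

Following well (forces near zero).

{"name": "servo_tool", "arguments": {
  "motion": [
    [-1, -0.0062, 0.0015, -0.0021, 0, 0, 0],
    [-1, -0.0061, 0.0015, -0.0024, 0, 0, 0],
    [-1, -0.006, 0.0015, -0.0026, 0, 0, 0],
    [-1, -0.0059, 0.0015, -0.0029, 0, 0, 0],
    [-1, -0.0058, 0.0014, -0.0031, 0, 0, 0],
    [-1, -0.0057, 0.0014, -0.0034, 0, 0, 0],
    [-1, 0, 0, 0, 0, 0, 0]
  ]
}}

```text
t: 16.85
position: [0.4922, -0.2083, 0.1523]
ee_rot: [-3.14, -0.0, 1.331]
ft_force: [-2.5, -2.3, 0.4]
grip_width: 0.0081
finger_force: 61.3
```

{"name": "servo_tool", "arguments": {
  "motion": [
    [-1, -0.0056, 0.0014, -0.0036, 0, 0, 0],
    [-1, -0.0054, 0.0013, -0.0038, 0, 0, 0],
    [-1, -0.0053, 0.0013, -0.004, 0, 0, 0],
    [-1, -0.0051, 0.0013, -0.0043, 0, 0, 0],
    [-1, -0.0049, 0.0012, -0.0045, 0, 0, 0],
    [-1, 0, 0, 0, 0, 0, 0]
  ]
}}

```text
t: 17.45
position: [0.4658, -0.2018, 0.1319]
ee_rot: [-3.139, -0.0, 1.332]
ft_force: [-3.7, -3.1, -1.3]
grip_width: 0.0076
finger_force: 61.1
```

{"name": "servo_tool", "arguments": {
  "motion": [
    [-1, -0.0048, 0.0012, -0.0047, 0, 0, 0],
    [-1, -0.0046, 0.0011, -0.0049, 0, 0, 0],
    [-1, -0.0044, 0.0011, -0.005, 0, 0, 0],
    [-1, -0.0042, 0.001, -0.0052, 0, 0, 0],
    [-1, -0.004, 0.001, -0.0054, 0, 0, 0],
    [-1, 0, 0, 0, 0, 0, 0]
  ]
}}

```text
t: 18.05
position: [0.4448, -0.1966, 0.1069]
ee_rot: [-3.141, 0.0, 1.332]
ft_force: [-1.7, -3.4, -2.3]
grip_width: 0.008
finger_force: 61.9
```

{"name": "servo_tool", "arguments": {
  "motion": [
    [-1, -0.0038, 0.0009, -0.0055, 0, 0, 0],
    [-1, -0.0035, 0.0009, -0.0057, 0, 0, 0],
    [-1, -0.0033, 0.0008, -0.0058, 0, 0, 0],
    [-1, 0, 0, 0, 0, 0, 0]
  ]
}}

```text
t: 18.45
position: [0.4345, -0.1941, 0.0899]
ee_rot: [-3.141, 0.0, 1.332]
ft_force: [0.2, -3.6, -3.9]
grip_width: 0.0077
finger_force: 62.6
```

{"name": "servo_tool", "arguments": {
  "motion": [
    [-1, -0.0016, 0.0004, -0.003, 0, 0, 0],
    [-1, -0.0015, 0.0004, -0.003, 0, 0, 0],
    [-1, -0.001, 0.0002, -0.002, 0, 0, 0],
    [-1, -0.0005, 0.0001, -0.001, 0, 0, 0],
    [-1, 0, 0, 0, 0, 0, 0]
  ]
}}

```text
t: 18.95
position: [0.4302, -0.193, 0.0814]
ee_rot: [3.141, 0.0, 1.332]
ft_force: [0.3, -5.0, -1.6]
grip_width: 0.008
finger_force: 62.7
```

{"name": "servo_tool", "arguments": {
  "motion": [
    [-1, -0.0005, 0.0001, -0.001, 0, 0, 0],
    [-1, -0.0005, 0.0001, -0.001, 0, 0, 0],
    [-1, 0, 0, 0, 0, 0, 0]
  ]
}}

```text
t: 19.25
position: [0.4293, -0.1927, 0.0795]
ee_rot: [3.141, -0.0, 1.332]
ft_force: [0.9, -4.3, -1.7]
grip_width: 0.0077
finger_force: 62.8
```

{"name": "servo_tool", "arguments": {
  "motion": [
    [-1, -0.0005, 0.0001, -0.001, 0, 0, 0],
    [-1, -0.0003, 0.0001, -0.0007, 0, 0, 0],
    [-1, 0, 0, 0, 0, 0, 0]
  ]
}}

```text
t: 19.55
position: [0.428, -0.1924, 0.0776]
ee_rot: [-3.141, -0.0, 1.332]
ft_force: [0.1, -3.6, -1.1]
grip_width: 0.0079
finger_force: 61.9
```

{"name": "servo_tool", "arguments": {
  "motion": [
    [-1, -0.0004, 0.0001, -0.0008, 0, 0, 0],
    [-1, -0.0004, 0.0001, -0.0008, 0, 0, 0],
    [-1, 0, 0, 0, 0, 0, 0]
  ]
}}

```text
t: 19.85
position: [0.4273, -0.1923, 0.076]
ee_rot: [-3.141, -0.0, 1.332]
ft_force: [1.0, -4.1, -5.2]
grip_width: 0.0078
finger_force: 61.7
```

{"name": "servo_tool", "arguments": {
  "motion": [
    [-1, -0.0004, 0.0001, -0.0008, 0, 0, 0],
    [-1, 0, 0, 0, 0, 0, 0]
  ]
}}

```text
t: 20.05
position: [0.4272, -0.1922, 0.0756]
ee_rot: [3.142, -0.0, 1.332]
ft_force: [-1.8, -2.3, 6.2]
grip_width: 0.0079
finger_force: 62.9
```

```bash
python3 - <<'E'
from h import *
from bench import *
p,d=read_camera('scene');c=camera_info('scene');W=cloud(d,c)
b=np.array([.511,-.142]);a=-.241;e=np.array([[np.cos(a),np.sin(a)],[-np.sin(a),np.cos(a)]])
L=(W[...,:2]-b)@e.T;z=W[...,2]
m=(abs(L[...,1])<.035)&(L[...,0]>-.07)&(L[...,0]<.06)&(z>.05)&(d>0)
k=np.polyfit(L[m][:,0],z[m],1);print(m.sum(),'plate angle',np.arctan(k[0]),np.polyval(k,.085))
print(observe()['ft_force'],observe()['position'])
cv2.imwrite('pics/s2.png',p[180:400,230:480,::-1].repeat(3,0).repeat(3,1)[:600])
E
```

```text
224 plate angle -1.003758837181859 0.055933865689399814
[-0.86467444 -3.10013824  6.95580826] [ 0.42724779 -0.19222626  0.0756215 ]
```

View pics/s2.png

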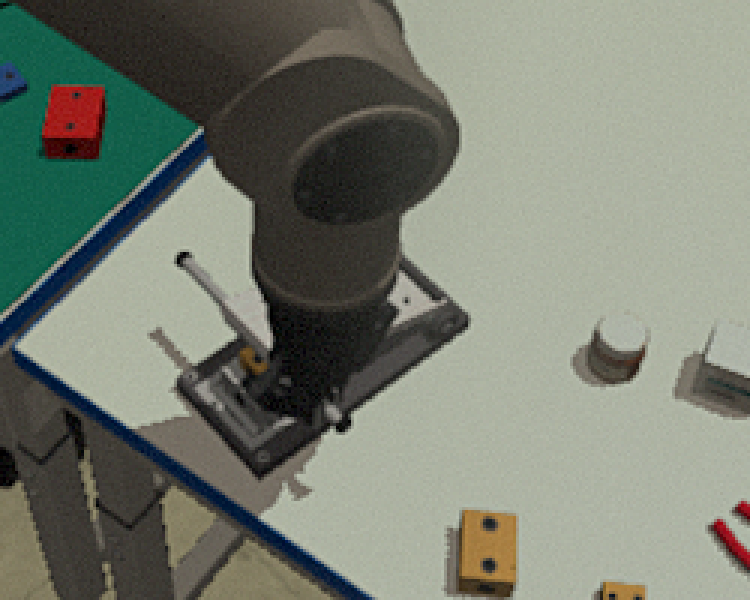

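The vertical force flipped from -5 to +6 N, so the roller is on the stack. In the picture, the roller end and brass block meet at crop (255,360). Release and rise straight up.

{"name": "servo_tool", "arguments": {
  "motion": [
    [-0.8, 0, 0, 0, 0, 0, 0],
    [-0.5, 0, 0, 0, 0, 0, 0],
    [0, 0, 0, 0, 0, 0, 0],
    [0.5, 0, 0, 0, 0, 0, 0],
    [0.5, 0, 0, 0, 0, 0, 0],
    [0.5, 0, 0, 0.02, 0, 0, 0],
    [0.5, 0, 0, 0.04, 0, 0, 0],
    [0.5, 0, 0, 0.04, 0, 0, 0],
    [0.5, 0, 0, 0.04, 0, 0, 0],
    [0.5, 0, -0.04, 0.02, 0, 0, 0],
    [0.5, 0.03, -0.04, 0, 0, 0, 0],
    [0.5, 0.03, -0.04, 0, 0, 0, 0]
  ]
}}

```text
t: 21.3
position: [0.4886, -0.3131, 0.2368]
ee_rot: [3.138, -0.002, 1.334]
ft_force: [-0.1, 2.5, 1.1]
grip_width: 0.0642
finger_force: 0.0
```

{"name": "servo_tool", "arguments": {
  "motion": [
    [0.5, 0.03, -0.04, 0, 0, 0, 0],
    [0.5, 0.03, -0.04, 0, 0, 0, 0],
    [0.5, 0, 0, 0, 0, 0, 0],
    [0.5, 0, 0, 0, 0, 0, 0]
  ]
}}

```text
t: 21.7
position: [0.5466, -0.3931, 0.2342]
ee_rot: [-3.139, 0.001, 1.33]
ft_force: [-1.4, 0.2, 0.1]
grip_width: 0.0641
finger_force: 0.0
```

```bash
python3 - <<'E'
from h import *
from bench import *
p,d=read_camera('top');c=camera_info('top');W=cloud(d,c)
b=np.array([.512,-.1442]);a=-.241;e=np.array([[np.cos(a),np.sin(a)],[-np.sin(a),np.cos(a)]])
L=(W[...,:2]-b)@e.T;z=W[...,2]
m=(abs(L[...,1])<.035)&(L[...,0]>-.05)&(L[...,0]<.06)&(z>.03)&(z<.12)&(d>0)
k=np.polyfit(L[m][:,0],z[m],1);r=z[m]-np.polyval(k,L[m][:,0]);print(m.sum(),'plate slope',-np.arctan(k[0]),r.std())
m=(abs(abs(L[...,1])-.07)<.015)&(abs(L[...,0]+.065)<.03)&(z>.07)&(z<.13)
print('bar',m.sum(),np.median(L[m][:,0]),np.median(z[m]), 'expected -.069, top .101')
print(observe()['position'],observe()['ft_force'])
cv2.imwrite('pics/t2.png',p[190:330,310:440,::-1].repeat(4,0).repeat(4,1))
E
```

```text
1442 plate slope 0.3496669068594746 0.001823512864120458
bar 122 -0.06967034174897083 0.10169888493919213 expected -.069, top .101
[ 0.5464449  -0.39206007  0.23474571] [-0.02050088  0.32705953 -0.58510556]
```

View pics/t2.png

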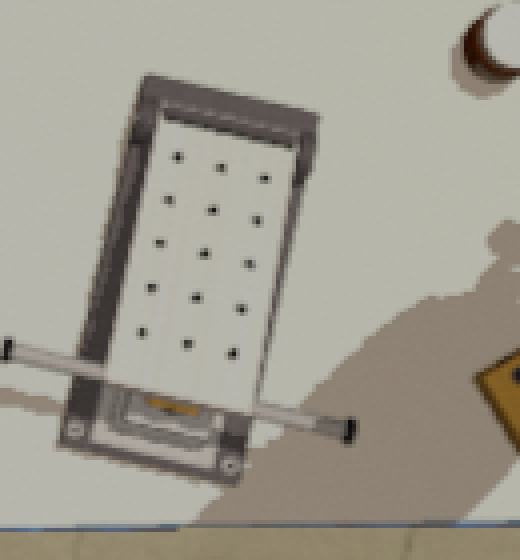

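The picture shows the plate down, with brass and steel edges still square at crop (175,405). The plate slope is 0.350 rad (asin(54/158) = 0.349), and the arm is clear of everything.

```bash
python3 -c "
from bench import *
print(job_done())"
```

```text
the job is handed in; nothing more can be done
None
```

The sine plate rests on the broad and narrow blocks at a measured 0.350 rad (20°). The job was handed in at about 22 s with no verdict returned, and the spare block, jar and tape roll were not touched.

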